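# Unlatch the dapping press and hold its die arm off the ball

## Task

With the press's arm still down, draw the sprung latch out sideways by its red post until the red ring on its bar shows clear of the arm's head and keep it there a moment. Then, still gripping the post, lift the arm until the rim of the cup die is about 5 cm above the top of the ball, and finish there, holding the arm up steady by the post; do not let go. Leave the other things on the bench where they are.

Things in the scene. Friction and masses are not known exactly. Their poses are not given: they have to be found in the camera images.
- press: blue press fixed to the bench, base 370 x 130 x 15 mm. Origin on the bench under the ball's centre; x runs along the arm from ball to hinge, y is the way the latch pulls, z up. A dark steel keeper 121 mm high stands at y = -34 to -62 mm; its lip over the latch's nose (2 mm play) holds the closed arm down. Closed, nothing on the press is higher than 152 mm
- ball_top (a point): top of the steel ball stake (36 mm ball wearing a brass dome), 82 mm above the bench, fixed to the press
- die_rim (a point): centre of the lower rim of the round dark cup die (56 mm wide) under the head of the steel arm. 16 mm below ball_top while closed; rises with the arm
- die_arm (a joint): angle of the steel arm (0.4 to 0.8 kg) about its hinge pin, which lies along the press's y at press x = 240 mm, 95 mm above the bench, straight beyond the ball: 0 closed over the ball, grows as the head rises, stop at 0.7 rad. It has no stay and falls shut if let go
- latch (a joint): how far the latch bar is drawn out of the arm's head, m, along the press's +y: 0 at rest, end stop 0.028. A spring pulls it back: 4 N at 0, 9.6 N at the stop. Its nose leaves the keeper at about 0.012; the red ring on the bar is wholly out of the head at 0.019. The latch rides on the arm and rises with it
- tab: the latch's pull: red upright post 18 x 18 x 64 mm at the bar's outer end, square to the press, 86 mm to the +y side of the ball's centre at rest; spans 87 to 151 mm above the bench while closed. Origin on the bar's axis, 103 mm above the bench; z up along the post. 49 mm of bar lies between post and arm's head (56 mm wide, top 120 mm above the bench)
- tab_top (a point): centre of the top face of the red post, 151 mm above the bench while closed
- hammer: bystander: hammer lying on the bench to the -y side of the press, up to about 300 mm long
- dish: bystander: white dish 90 mm wide, 30 mm high, to the +y side of the press
- blanks: bystander: stack of brass blanks, 32 mm wide, 12 mm high, near the press's corner
- bench_block: bystander: steel bench block 80 x 80 x 25 mm
- dap_block: bystander: dark steel block with round hollows, 70 x 70 x 45 mm
- flux_jar: bystander: amber jar 54 mm wide, 70 mm high
- mandrel_stub: bystander: steel cone mandrel standing on a round foot, 56 mm wide, 112 mm high
- screwdriver: bystander: screwdriver lying on the bench

How it is judged (in metres and radians):
On the way, in this order (a step that is already met when the one before it is completed fails the run):
1. the latch is drawn out to its red ring (at least 16 mm) while the arm is still down (value of joint latch above 0.016 m and value of joint die_arm below 0.03 rad), for 0.3 s.
2. the arm is lifted by the red post until the die's rim is 35 to 75 mm above the ball's top (z of die_rim in the frame of ball_top between 0.035 and 0.075 m and contact force between the fingers and tab above 1 N), for 0.3 s.
At the end, for the whole second after the job is handed in: The die's rim is 35 to 75 mm above the top of the ball, the arm is still (under 0.1 rad/s), the fingers still grip the red post (over 1 N), and each bystander is within 40 mm of where it started (all of step 2 and velocity of joint die_arm between -0.1 and 0.1 rad/s and distance of each of hammer, dish, blanks, bench_block, dap_block, flux_jar, mandrel_stub, screwdriver from where it was at the start of the episode below 0.04 m); the arm keeps its last pose, push and grip.
It fails at once if a bystander is pushed more than 40 mm (distance of any of hammer, dish, blanks, bench_block, dap_block, flux_jar, mandrel_stub, screwdriver from where it was at the start of the episode above 0.04 m).
It also fails if it takes over 32 s, if anything falls off the work surface, if the arm or the gripper's body presses on something with over 40 N, if the wrist force passes 120 N, or if a joint passes its speed limit or range.

## Robot

A 6-joint arm with a two-finger parallel gripper is mounted at the origin on the work surface. World frame = base frame: x ahead of the robot, y to its left, z up, the work surface at z = 0. Lengths are in m, angles in degrees, forces in N, time in s.
With the tool pointing down it reaches from about 0.3 to 0.75 m from the base axis. Payload 8.5 kg.
Tool frame: the origin (TCP) lies at the very end of the fingers, on their centre line; the grasp point (between the pads) lies 19 mm behind it (env.hold_point_z is the distance from the TCP to the grasp point, in m); z points along the fingers, y is the line along which they close (so a half turn about z gives the same grasp; the last joint's range is limited). The gripper opens to 85 mm and grips with 20 to 120 N. Pads are 22 mm wide; open, the fingers measure 114 mm over their backs; the gripper's body (76 mm by 85 mm) begins 54 mm behind the grasp point. The pads swing forward as they close: fully open they stand 13 mm farther back than shut.
Start: joints at [-82.81, 21.807, 74.336, -0, 83.858, -12.336], TCP at [0.184, -0.518, 0.231] pointing down, gripper open.
Joint ranges: [-178.18, 178.18], [-50.72, 133.34], [12.68, 142.11], [-81.47, 261.47], [9.98, 163.14], [-165.26, 165.26]. Speed limits (degrees/s): [136.94, 136.94, 180, 180, 180, 180].

## Interface

Orientations are given as a 3x3 rotation matrix whose columns are the frame's x, y, z axes.
In Python, from rig import env, optics gives the robot as it stands.
- The arm moves only by the shell command python3 -m jog 'ROWS' [OPENING] [FORCE]. ROWS is JSON, a list of rows, each an object with "linear": the shift along the tool's x, y, z in units of 40 mm (1.0 is 40 mm), a list of three; "roll": the turn about the tool's z in units of 5 degrees (1.0 is 5 degrees). A call has 1 to 12 rows; each row shifts and turns the commanded pose from where the row before left it, along the tool's axes as they then stand; what a row does not reach is not made up. A row lasts 1/12 s, in which the tool goes at most 41.7 mm and 7.16 degrees, less where a joint would pass 70% of its speed; a pose out of reach is approached as far as the arm can. A call is refused whole if a number of a shift passes 1 or a number of a turn 1, either way. A call with a gripper value outside its range is refused whole. OPENING is the opening, from -1 (shut) to 1 (fully open), set as the call begins (- or left out, the last holds). The fingers move at their own pace and stop on an object; FORCE is the grip in N (left out, the last holds). Time passes only in rows, so rows that do not move let the fingers close. It gives the time, the measured TCP pose, the force, the opening and the grip force at its end, in the units of the state.
- env.observe(): the state, without advancing time (a new reading comes with each control period).
- optics.get_image(name): name is "scene" or "top" or "wrist"; returns the picture (400x640x3 uint8, red, green, blue); there is no depth.
- optics.calibration(name): a dict with "fov_y" (degrees; the focal length in pixels is half the picture's height over the tangent of half this angle, whatever the lens; pixels are square), "cx", "cy" (the principal point, pixels), "T" (4x4, takes a point from camera to world coordinates). Camera axes: x right, y down, z forward; pixel columns grow to the right and rows downward; lengths in m; the calibration is good to about 2 mm. The wrist camera is an equidistant fisheye: a pixel r from the principal point sees the ray r / f radians off the axis. A picture is of the moment at which its call begins: read the wrist's pose just before it. calibration takes no time and is no camera call; for the wrist camera it gives the pose at the moment of the call.
- env.close_job(): hands the job in; it is judged then, once.
The state is a dict: "time_s": time; "q": joint angles; "qvel": joint speeds; "joint_efforts": joint torques, N m; "position": TCP position; "tool_rot": TCP orientation; "ft_force": force on the tool from outside, world axes, zero at the start; "wrist_torque": the same for the moment, N m; "grip_width": finger opening in m; "gripper_force": force on a finger pad.
Only numpy, scipy, OpenCV 4.12 (cv2) and the standard library are available. Lean on these libraries where they do the work, as an engineer would, in place of code of your own. Each camera call takes 0.05 s, during which the arm holds its last target. There are 200 camera calls.

## Working session

There is one attempt and no reset: what is moved stays moved. The work goes in short steps, Python scripts to look and compute and a shell command to move; the robot and the scene stay as the last step left them, time stands still between calls to the robot, and variables do not carry over. Pictures are saved under pics/ and viewed, at most 10 in all, crops included, and the job is handed in when it is done.

```bash
mkdir -p pics; ls
python3 - <<'E'
from rig import env, optics
import cv2, numpy as np
for n in ["scene","top"]:
    im=optics.get_image(n); cv2.imwrite(f"pics/{n}0.png",im[:,:,::-1])
    c=optics.calibration(n); print(n,c["fov_y"],c["cx"],c["cy"],np.round(c["T"],3).tolist())
s=env.observe(); print(s["time_s"],s["position"],np.round(s["tool_rot"],3).tolist(),s["grip_width"],env.hold_point_z)
E
```

```text
pics
scene 52.238335843155404 325.3955193976431 198.31428662923895 [[-0.82, 0.293, -0.492, 1.254], [0.573, 0.429, -0.699, 1.0], [0.007, -0.854, -0.52, 0.842], [0.0, 0.0, 0.0, 1.0]]
top 51.036348859141064 319.3911388629407 198.03100440808277 [[0.001, -0.987, 0.163, 0.339], [-1.0, -0.0, 0.001, 0.012], [-0.001, -0.163, -0.987, 1.602], [0.0, 0.0, 0.0, 1.0]]
0.1 [ 0.18378973 -0.51811311  0.23077658] [[0.942, 0.334, -0.0], [0.334, -0.942, 0.001], [0.0, -0.001, -1.0]] 0.0857871006454788 0.0187
```

View pics/scene0.png

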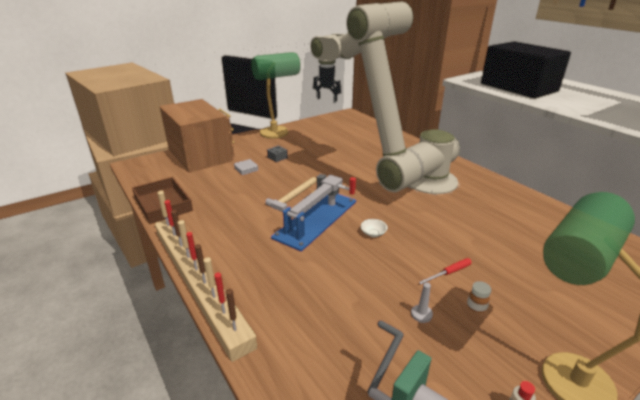

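View pics/top0.png

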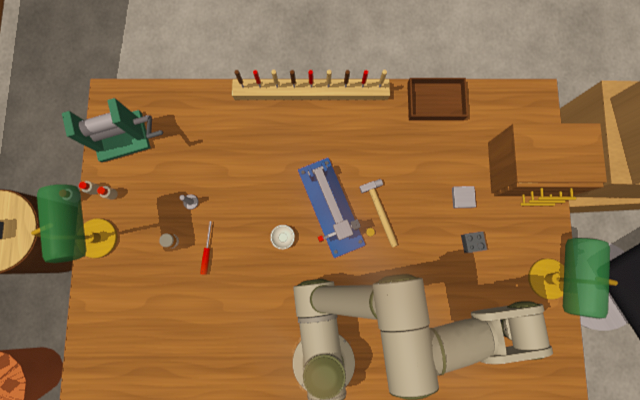

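The scene view shows the blue press with its red post at (352,186). The top view shows the post at (321,238), arm head at (344,230), hinge end at (321,168), dish at (283,237) and hammer at (378,215). Next I measure the post and the press yaw.

```bash
cat > h.py <<'E'
import numpy as np, cv2
from rig import env, optics
def ray(c,uv,fish=False,h=400):
    f=h/2/np.tan(np.radians(c["fov_y"])/2); d=np.array([uv[0]-c["cx"],uv[1]-c["cy"]])/f
    if fish:
        r=np.linalg.norm(d); v=np.array([*(d/r*np.sin(r)),np.cos(r)])
    else: v=np.array([*d,1.])
    T=np.array(c["T"]); v=T[:3,:3]@v; return T[:3,3],v/np.linalg.norm(v)
def plane(o,v,z): return o+v*(z-o[2])/v[2]
def cross(a,b):
    A=np.stack([a[1],-b[1]],1); s=np.linalg.lstsq(A,b[0]-a[0],rcond=None)[0]
    p,q=a[0]+a[1]*s[0],b[0]+b[1]*s[1]; return (p+q)/2,np.linalg.norm(p-q)
def mask(im,col):
    h=cv2.cvtColor(im,cv2.COLOR_RGB2HSV); H,S,V=h[...,0],h[...,1],h[...,2]
    m=((H<7)|(H>173))&(S>170)&(V>70) if col=="red" else (H>100)&(H<125)&(S>120)&(V>40)
    return m.astype(np.uint8)
def blobs(m,a=6):
    n,l,s,c=cv2.connectedComponentsWithStats(m); return [(s[i],c[i],l==i) for i in range(1,n) if s[i][4]>=a]
E
python3 - <<'E'
from h import *
R={}
for n,box in [("scene",(340,170,365,200)),("top",(305,225,335,250))]:
    im=cv2.cvtColor(cv2.imread(f"pics/{n}0.png"),cv2.COLOR_BGR2RGB); c=optics.calibration(n)
    for s,ce,_ in blobs(mask(im,"red")):
        if box[0]<ce[0]<box[2] and box[1]<ce[1]<box[3]:
            print(n,s,ce); R[n]=(c,s,ce)
(c,s,ce)=R["top"];(c2,s2,ce2)=R["scene"]
print("centroid",cross(ray(c,ce),ray(c2,ce2)))
print("plane .15 top",plane(*ray(c,ce),.15))
im=cv2.cvtColor(cv2.imread("pics/top0.png"),cv2.COLOR_BGR2RGB)
b=max(blobs(mask(im,"blue")[100:300,250:400]),key=lambda t:t[0][4]); 
pts=np.argwhere(b[2])[:,::-1]+[250,100]
W=np.array([plane(*ray(c,p),.015)[:2] for p in pts],np.float32)
print(b[0]); r=cv2.minAreaRect(W); print(r); bp=cv2.boxPoints(r); print(bp)
E
```

```text
scene [350 177   6  17  81] [352.2962963  184.55555556]
top [318 236   6   6  25] [320.28 238.16]
centroid (array([0.43985682, 0.01048404, 0.12412809]), np.float64(0.0005165177837046121))
plane .15 top [0.43789115 0.01067712 0.15      ]
[ 49  59  35  76 384]
((0.6096889972686768, -0.010707281529903412), (0.27405789494514465, 0.1243799701333046), 21.21451187133789)
[[ 0.4594421  -0.00231716]
 [ 0.5044503  -0.11826818]
 [ 0.75993586 -0.0190974 ]
 [ 0.7149277   0.09685361]]
```

```bash
python3 -m jog '[{"linear":[0.7,-0.7,0]},{"linear":[0.7,-0.7,0]},{"linear":[0.7,-0.7,0]},{"linear":[0.7,-0.7,0]},{"linear":[0.7,-0.7,0]},{"linear":[0.7,-0.7,0]},{"linear":[0.7,-0.7,0]},{"linear":[0.7,-0.7,0]},{"linear":[0.7,-0.7,0]},{"linear":[0.7,-0.7,0]},{"linear":[0.7,-0.7,0]},{"linear":[0,0,0]}]'
python3 - <<'E'
from h import *
c=optics.calibration("wrist"); s=env.observe(); im=optics.get_image("wrist"); cv2.imwrite("pics/w1.png",im[:,:,::-1])
np.savez("w1.npz",im=im,T=c["T"]); print(c["fov_y"],c["cx"],c["cy"],np.round(c["T"],3).tolist())
print(s["time_s"],s["position"],np.round(s["tool_rot"],3).tolist())
for b in blobs(mask(im,"red"),30): print(b[0],b[1])
E
```

```text
65.70646984690485 316.8529899353123 201.864283774017 [[0.334, -0.903, -0.272, 0.253], [-0.943, -0.32, -0.096, -0.494], [-0.0, 0.288, -0.958, 0.375], [0.0, 0.0, 0.0, 1.0]]
0.1 [ 0.18378973 -0.51811311  0.23077658] [[0.942, 0.334, -0.0], [0.334, -0.942, 0.001], [0.0, -0.001, -1.0]]invalid input
```

View pics/w1.png

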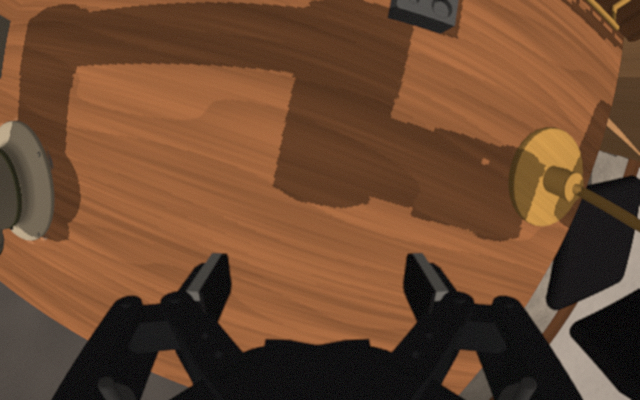

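The move was refused, so I'll include "roll" in every row. The wrist view shows the fingers at the bottom, with no press visible yet.

```bash
python3 -m jog '[{"linear":[0.7,-0.7,0],"roll":0},{"linear":[0.7,-0.7,0],"roll":0},{"linear":[0.7,-0.7,0],"roll":0},{"linear":[0.7,-0.7,0],"roll":0},{"linear":[0.7,-0.7,0],"roll":0},{"linear":[0.7,-0.7,0],"roll":0},{"linear":[0.7,-0.7,0],"roll":0},{"linear":[0.7,-0.7,0],"roll":0},{"linear":[0.7,-0.7,0],"roll":0},{"linear":[0.7,-0.7,0],"roll":0},{"linear":[0.7,-0.7,0],"roll":0},{"linear":[0,0,0],"roll":0}]'
cat > look.py <<'E'
import sys
from h import *
n=sys.argv[1]
c=optics.calibration("wrist"); s=env.observe(); im=optics.get_image("wrist"); cv2.imwrite(f"pics/{n}.png",im[:,:,::-1])
np.savez(n+".npz",im=im,T=c["T"])
print(s["time_s"],s["position"],np.round(s["tool_rot"],3).tolist(),s["grip_width"],s["gripper_force"],s["ft_force"])
for b in blobs(mask(im,"red"),30): print(b[0],b[1])
E
python3 look.py w2
```

```text
time_s: 1.15
position: [0.3724, -0.1195, 0.2314]
tool_rot: [[0.94, 0.341, 0.001], [0.341, -0.94, 0.002], [0.001, -0.001, -1.0]]
ft_force: [-0.2, -0.3, -0.6]
grip_width: 0.0851
gripper_force: 0.0
1.15 [ 0.37244133 -0.1195024   0.23137171] [[0.94, 0.341, 0.001], [0.341, -0.94, 0.002], [0.001, -0.001, -1.0]] 0.08512372276981617 0.0 [-0.19562628 -0.30831816 -0.55995621]
[  0  52  21  57 646] [ 9.21362229 80.34520124]
[175  60  44  28 885] [194.32429379  74.03163842]
```

View pics/w2.png

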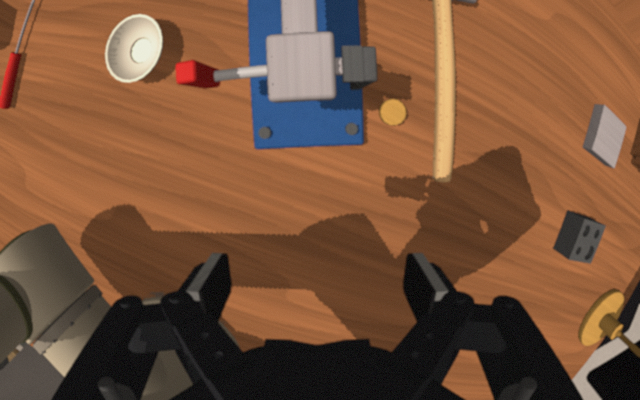

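The wrist view shows the post at (194,74), its bar running to the head (300,67), the keeper at (358,64), and the near edge of the blue base from (256,148) to (363,143). The brass disc at (393,112) is the blanks.

Run:
```python
from h import *
d=np.load("w2.npz"); im=d["im"]; c=dict(optics.calibration("wrist"),T=d["T"])
m=mask(im,"blue"); b=max(blobs(m),key=lambda t:t[0][4])[2]
# front, left and right edges of the base
R=lambda p,z: plane(*ray(c,p,True),z)[:2]
fr=np.array([R((u,np.where(b[:,u])[0].max()+.5),.015) for u in range(268,352)])
le=np.array([R((np.where(b[v])[0].min()-.5,v),.015) for v in range(15,135)])
ri=np.array([R((np.where(b[v])[0].max()+.5,v),.015) for v in range(85,135)])
for n,e in [("front",fr),("left",le),("right",ri)]:
    vx,vy,x,y=cv2.fitLine(e.astype(np.float32),cv2.DIST_HUBER,0,.01,.01).ravel(); print(n,np.degrees(np.arctan2(vy,vx)),x,y)
hs=cv2.cvtColor(im,cv2.COLOR_RGB2HSV); r=mask(im,"red")
print(hs[60:90:3,172:222:3,2]*r[60:90:3,172:222:3])
t=[q for q in blobs((r&(hs[...,2]>190)).astype(np.uint8),30)]
for q in t: print(q[0],q[1],R(q[1],.151))
ct=optics.calibration("top"); cs=optics.calibration("scene")
for u in [(194.3,74.0)]:
  print(cross(ray(c,u,True),ray(cs,(352.3,184.6))))
```

```text
Traceback (most recent call last):
ValueError: zero-size array to reduction operation minimum which has no identity
```

Run:
```python
from h import *
d=np.load("w2.npz"); im=d["im"]; c=dict(optics.calibration("wrist"),T=d["T"])
m=mask(im,"blue"); b=m.astype(bool); b[:,:240]=0; b[:,370:]=0; b[160:]=0
R=lambda p,z: plane(*ray(c,p,True),z)[:2]
fr=np.array([R((u,np.where(b[:,u])[0].max()+.5),.015) for u in range(268,352) if b[:,u].any()])
le=np.array([R((np.where(b[v])[0].min()-.5,v),.015) for v in range(5,140) if b[v].any()])
ri=np.array([R((np.where(b[v])[0].max()+.5,v),.015) for v in range(90,138) if b[v].any()])
for n,e in [("front",fr),("left",le),("right",ri)]:
    vx,vy,x,y=cv2.fitLine(e.astype(np.float32),cv2.DIST_HUBER,0,.001,.001).ravel(); print(n,len(e),np.degrees(np.arctan2(vy,vx)),x,y)
hs=cv2.cvtColor(im,cv2.COLOR_RGB2HSV); r=mask(im,"red")
print(hs[60:90:3,172:222:3,2]*r[60:90:3,172:222:3])
for q in blobs((r&(hs[...,2]>190)).astype(np.uint8),30): print(q[0],q[1],R(q[1],.151))
print(cross(ray(c,(194.3,74.),True),ray(optics.calibration("scene"),(352.3,184.6))))
```

```text
front 84 -67.52431 0.4058026 -0.10971019
left 124 22.367468 0.4500172 -0.010421256
right 48 23.415815 0.45629618 -0.14441659
[[  0   0   0   0   0   0 174 152   0   0   0   0   0   0   0   0   0]
 [  0   0 186 204 214 218 220 181  99  87   0   0   0   0   0   0   0]
 [  0 162 227 226 223 221 223 185 106  85  83  83  98   0   0   0   0]
 [  0 180 227 225 224 224 223 186 107  85  86  80  85  85  82   0   0]
 [  0   0 226 225 224 224 224 191 113  84  84  85  83  82   0   0   0]
 [  0   0 225 225 224 224 223 194 114  82  84  85  85  83   0   0   0]
 [  0   0 226 227 226 224 223 195 114  85  82  84  83  82   0   0   0]
 [  0   0 211 206 197 182 169 139  92  88  87  87  86  83   0   0   0]
 [  0   0   0   0 111  96  89  87  87  90  87  89  92  91  89  84   0]
 [  0   0   0   0   0   0   0   0   0   0   0  98 107   0   0   0   0]]
[  0  53  13  55 164] [ 5.26219512 78.57317073] [0.39427068 0.24903167]
[176  61  18  22 330] [184.25151515  71.61515152] [0.44051169 0.01135021]
(array([0.44127297, 0.01295469, 0.12575811]), np.float64(0.0014789928390531247))
```

```bash
python3 -m jog '[{"linear":[0,-0.8,0],"roll":-0.25},{"linear":[0,-0.8,0],"roll":-0.25},{"linear":[0,-0.8,0],"roll":0},{"linear":[0,0,0],"roll":0},{"linear":[0,0,0],"roll":0}]' 0.2 60
python3 look.py w3
python3 - <<'E'
from h import *
P=[]
for n in ("w2","w3"):
    d=np.load(n+".npz"); im=d["im"]; c=dict(optics.calibration("wrist"),T=d["T"]); r=mask(im,"red"); V=im.max(2)
    for q in blobs((r&(V>190)).astype(np.uint8),60):
        if q[1][0]>100: print(n,q[0],q[1],plane(*ray(c,q[1],True),.151)); P.append(ray(c,q[1],True))
print(cross(P[0],P[1]), cross(P[1],ray(optics.calibration("top"),(320.28,238.16))))
E
```

```text
time_s: 1.62
position: [0.3367, -0.0353, 0.2315]
tool_rot: [[0.927, 0.376, 0.0], [0.376, -0.927, -0.001], [0.0, 0.001, -1.0]]
ft_force: [1.3, 0.1, -0.6]
grip_width: 0.0511
gripper_force: 0.0
1.6167 [ 0.33671091 -0.03534767  0.23148348] [[0.927, 0.376, 0.0], [0.376, -0.927, -0.001], [0.0, 0.001, -1.0]] 0.051147161642585245 0.0 [ 1.29540831  0.06908284 -0.60312647]
[ 26  24  30  62 818] [39.90586797 55.20171149]
[299  45  25  32 710] [311.14929577  60.1028169 ]
w2 [176  61  18  22 330] [184.25151515  71.61515152] [0.44051169 0.01135021 0.151     ]
w3 [300  47  22  20 426] [310.30516432  56.50469484] [0.44044734 0.01132029 0.151     ]
(array([0.44048005, 0.01133417, 0.15099961]), np.float64(6.980632155902327e-05)) (array([0.43699585, 0.01020999, 0.16983596]), np.float64(0.0013384471283703861))
```

View pics/w3.png

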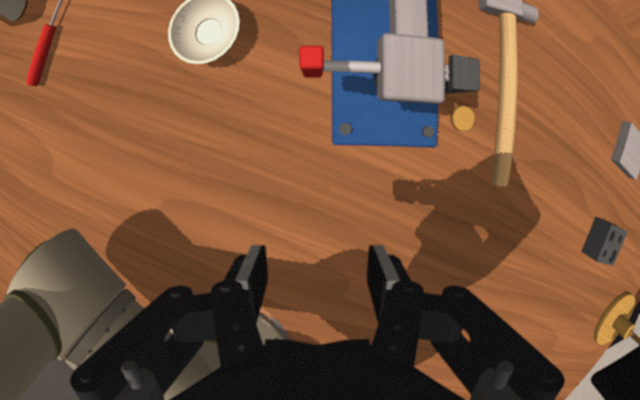

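The wrist view from the second place shows the post's top face at (310,56). It triangulates to (0.4405, 0.0113, 0.151), which matches the given height and the top view.

```bash
python3 -m jog '[{"linear":[0.95,-0.03,0],"roll":0},{"linear":[0.95,-0.04,0],"roll":0},{"linear":[0.95,-0.04,0],"roll":0},{"linear":[0,0,0],"roll":0},{"linear":[0,0,0],"roll":0}]'
python3 look.py w4; python3 -c "
from rig import env; import numpy as np
s=env.observe(); print(s['tool_rot'].T@(np.array([.4405,.0113,.118])-s['position'])/.04)"
```

```text
time_s: 2.08
position: [0.4426, 0.0105, 0.2304]
tool_rot: [[0.927, 0.375, -0.002], [0.375, -0.927, 0.0], [-0.001, -0.001, -1.0]]
ft_force: [-0.2, -0.5, 0.1]
grip_width: 0.0514
gripper_force: 0.0
2.0833 [0.44257826 0.01053798 0.23037273] [[0.927, 0.375, -0.002], [0.375, -0.927, 0.0], [-0.001, -0.001, -1.0]] 0.05137037753513909 0.0 [-0.20260172 -0.510083    0.1194177 ]
[ 31  95  24  62 828] [ 41.98188406 125.63768116]
[304 183  23  40 810] [315.07901235 203.31481481]
[-0.01104045 -0.02890812  2.81548384]
```

```bash
python3 -m jog '[{"linear":[-0.02,-0.03,0.5],"roll":0},{"linear":[0,0,0.6],"roll":0},{"linear":[0,0,0.6],"roll":0},{"linear":[0,0,0.6],"roll":0},{"linear":[0,0,0.5],"roll":0},{"linear":[0,0,0],"roll":0},{"linear":[0,0,0],"roll":0},{"linear":[0,0,0],"roll":0}]'
python3 look.py w5
```

```text
time_s: 2.8
position: [0.4404, 0.0115, 0.1206]
tool_rot: [[0.927, 0.374, 0.002], [0.374, -0.927, -0.001], [0.001, 0.001, -1.0]]
ft_force: [-0.3, -0.4, -0.0]
grip_width: 0.0511
gripper_force: 0.0
2.8 [0.44035463 0.01147099 0.12057575] [[0.927, 0.374, 0.002], [0.374, -0.927, -0.001], [0.001, 0.001, -1.0]] 0.05106154845424231 0.0 [-0.27000573 -0.42551215 -0.04204157]
[ 298  223   41   82 2900] [317.74827586 265.8037931 ]
```

View pics/w5.png

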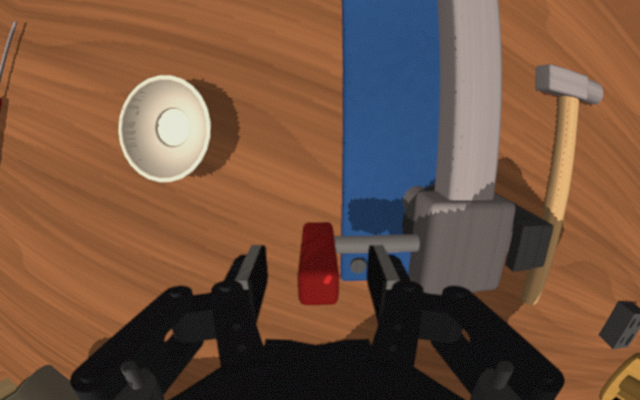

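The post at (318,265) stands between the pads, clear of the head, so I close the gripper.

```bash
python3 -m jog '[{"linear":[0,0,0.07],"roll":0},{"linear":[0,0,0],"roll":0},{"linear":[0,0,0],"roll":0},{"linear":[0,0,0],"roll":0},{"linear":[0,0,0],"roll":0},{"linear":[0,0,0],"roll":0},{"linear":[0,0,0],"roll":0},{"linear":[0,0,0],"roll":0}]' -1 60
```

```text
time_s: 3.52
position: [0.4403, 0.0119, 0.117]
tool_rot: [[0.927, 0.375, 0.001], [0.375, -0.927, -0.001], [0.001, 0.001, -1.0]]
ft_force: [-0.8, -5.2, 5.5]
grip_width: 0.0172
gripper_force: 59.2
```

```bash
python3 -m jog '[{"linear":[0,-0.1,0],"roll":0},{"linear":[0,-0.1,0],"roll":0},{"linear":[0,-0.1,0],"roll":0},{"linear":[0,-0.1,0],"roll":0},{"linear":[0,-0.1,0],"roll":0},{"linear":[0,-0.06,0],"roll":0},{"linear":[0,0,0],"roll":0},{"linear":[0,0,0],"roll":0},{"linear":[0,0,0],"roll":0},{"linear":[0,0,0],"roll":0}]'
python3 look.py w6
```

```text
time_s: 4.35
position: [0.4321, 0.0321, 0.1169]
tool_rot: [[0.927, 0.375, 0.001], [0.375, -0.927, -0.002], [0.0, 0.002, -1.0]]
ft_force: [-0.7, -9.3, 5.8]
grip_width: 0.0174
gripper_force: 59.0
4.35 [0.43209663 0.03211885 0.11694359] [[0.927, 0.375, 0.001], [0.375, -0.927, -0.002], [0.0, 0.002, -1.0]] 0.017370721214069084 59.04613137245178 [-0.67809146 -9.27405701  5.83896461]
[  0  95   8  54 208] [  2.00961538 114.        ]
[ 297  225   41   85 3048] [316.99507874 269.74835958]
[441 235  10  20 136] [446.16176471 244.38970588]
```

View pics/w6.png

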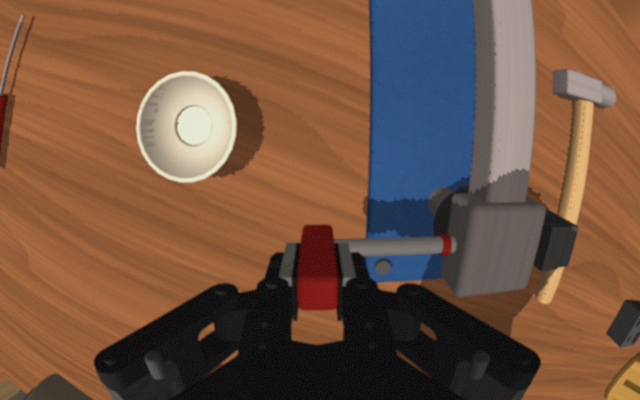

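The ring shows clear of the head at (446,244) and the latch is about 22 mm out. It has been held there about 0.4 s. Now I lift along the hinge arc.

```bash
python3 -m jog '[{"linear":[0.03,0,-0.14],"roll":0},{"linear":[0.03,0,-0.14],"roll":0},{"linear":[0.03,0,-0.14],"roll":0},{"linear":[0.04,0,-0.14],"roll":0},{"linear":[0.04,0,-0.14],"roll":0},{"linear":[0.04,0,-0.13],"roll":0},{"linear":[0,0,0],"roll":0},{"linear":[0,0,0],"roll":0}]'
```

```text
time_s: 5.07
position: [0.4385, 0.0354, 0.1491]
tool_rot: [[0.927, 0.375, -0.003], [0.375, -0.927, -0.002], [-0.004, 0.001, -1.0]]
ft_force: [-0.5, -10.3, -5.2]
grip_width: 0.0174
gripper_force: 58.7
```

```bash
python3 -m jog '[{"linear":[0.05,0,-0.14],"roll":0},{"linear":[0.05,0,-0.13],"roll":0},{"linear":[0.05,0,-0.13],"roll":0},{"linear":[0.06,0,-0.13],"roll":0},{"linear":[0.05,0,-0.12],"roll":0},{"linear":[0.05,0,-0.12],"roll":0},{"linear":[0,0,0],"roll":0},{"linear":[0,0,0],"roll":0},{"linear":[0,0,0],"roll":0},{"linear":[0,0,0],"roll":0},{"linear":[0,0,0],"roll":0},{"linear":[0,0,0],"roll":0}]'
python3 look.py w7; python3 -c "
from h import *
im=optics.get_image('scene')[140:260,240:420]; cv2.imwrite('pics/s7.png',cv2.resize(im,None,fx=4,fy=4,interpolation=3)[:,:,::-1])"
```

```text
time_s: 6.07
position: [0.4495, 0.0398, 0.1796]
tool_rot: [[0.927, 0.375, -0.004], [0.375, -0.927, -0.002], [-0.005, 0.0, -1.0]]
ft_force: [-3.4, -10.6, -3.8]
grip_width: 0.0171
gripper_force: 58.7
6.0667 [0.44953227 0.03982062 0.17957866] [[0.927, 0.375, -0.004], [0.375, -0.927, -0.002], [-0.005, 0.0, -1.0]] 0.017076464260391815 58.7199604511261 [ -3.42006546 -10.62935592  -3.76431917]
[ 18 105  24  68 985] [ 28.39796954 138.72385787]
[ 297  243   41   61 2190] [316.97123288 275.12237443]
[439 248   9  20 126] [443.82539683 257.47619048]
```

View pics/s7.png

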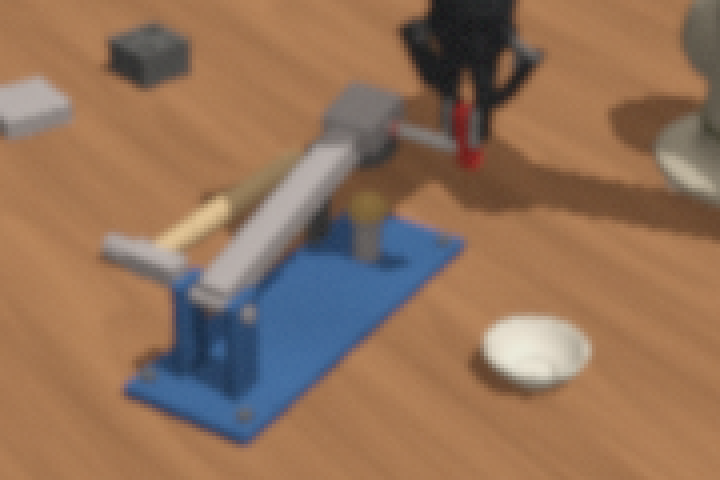

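View pics/w7.png

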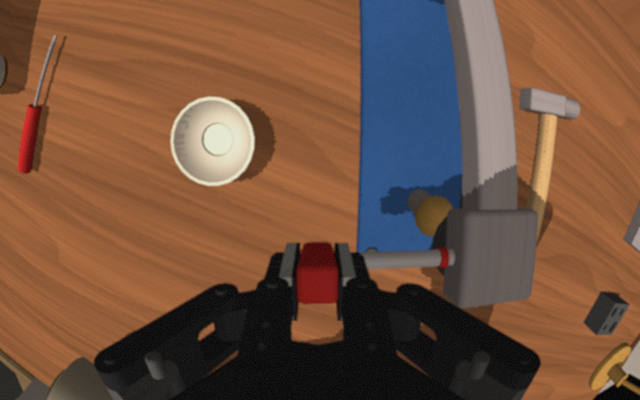

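The scene view shows the arm raised, with the die at crop (375,155) well above the brass dome at (370,200). The wrist view shows the post at (317,275) still gripped, the ring at (444,257) still clear, and the dish and hammer unmoved. The hold point rose 63 mm, which puts the arm at about 0.27 rad and the rim about 48 mm above the ball.

```bash
python3 -m jog '[{"linear":[0,0,0],"roll":0},{"linear":[0,0,0],"roll":0},{"linear":[0,0,0],"roll":0},{"linear":[0,0,0],"roll":0},{"linear":[0,0,0],"roll":0},{"linear":[0,0,0],"roll":0}]' && python3 -c "
from rig import env; print(env.close_job())"
```

```text
time_s: 6.67
position: [0.4495, 0.0398, 0.1795]
tool_rot: [[0.927, 0.375, -0.005], [0.375, -0.927, -0.002], [-0.005, 0.0, -1.0]]
ft_force: [-3.7, -11.6, -3.2]
grip_width: 0.0171
gripper_force: 58.7
the job is handed in; nothing more can be done
None
```

The job is handed in, with no verdict returned: the latch was drawn about 22 mm with the arm down, then the arm was lifted by the post until the die rim was an estimated 48 mm above the ball, and it was holding steady there at about 59 N grip.

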